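# Fit the drive collar to the slab polisher's spindle and hold it home

### The arm

A 7-joint arm with a two-finger parallel gripper is mounted at the origin on the work surface. World frame = base frame: x ahead of the robot, y to its left, z up, the work surface at z = 0. Lengths are in m, angles in rad, forces in N, time in s.
With the tool pointing down it reaches from about 0.4 to 0.85 m from the base axis. Payload 10.4 kg.
Tool frame: the origin (TCP) lies on the centre line of the jaws, within the pads' length; the fingertips stand 8 mm ahead of it and the grasp point (between the pads) lies 11 mm behind it (manip.finger_overhang is the distance from the TCP to the fingertips, in m); z points along the fingers, y is the direction in which the jaws open and shut (so a half turn about z gives the same grasp; the last joint's range is limited). The gripper opens to 87 mm and grips with 3 to 60 N. Pads are 19 mm wide; open, the fingers measure 117 mm over their backs; the gripper's body (75 mm by 190 mm) begins 51 mm behind the grasp point.
Start: joints at [1.114, 0.332, -0.065, 1.46, 0.022, 1.35, -0.088], TCP at [0.263, -0.567, 0.21] pointing down, gripper open.
Joint ranges: [-2.6, 2.6], [-0.5, 2.12], [-1.47, 1.34], [0.16, 2.42], [-1.27, 4.41], [0.06, 2.06], [-2.6, 2.6]. Speed limits (rad/s): [2.22, 2.22, 2.79, 2.79, 3.14, 3.14, 3.14].

### API

Orientations are given as a rotation vector (axis times angle).
In Python, from workcell import manip gives the robot as it stands.
- The arm moves only by the tool drive_tool, never from a script. Its argument "steps" is a list of rows, each an object of numbers: "jaw": the closure in counts, from 0 (fully open) to 255 (shut); "tx", "ty", "tz": the shift along the tool's x, y, z in m; "twist": the turn about the tool's z in degrees. In form: [{"jaw": .., "tx": .., "ty": .., "tz": .., "twist": ..}, ...]. A call has exactly 10 rows; each row is the pose to reach, as a shift and turn from the pose commanded when the call began, along the tool's axes at that moment; what a row does not reach only later rows make up. A row lasts 1/12 s, in which the tool goes at most 41.7 mm and 7.16 degrees, less where a joint would pass 70% of its speed; a pose out of reach is approached as far as the arm can. A call with a gripper value outside its range is refused whole. The fingers move at their own pace and stop on an object; the grip force is fixed at half the most. Time passes only in rows, so rows that repeat a pose let the fingers close, or fill a call up. It gives the time, the measured TCP pose, the force and the opening at its end, in the units of the state.
- manip.state(): the state, without advancing time (a new reading comes with each control period).
- manip.snapshot(name): name is "scene" or "top"; returns the picture (400x640x3 uint8, red, green, blue); there is no depth.
- manip.calibration(name): a dict with "fx", "fy", "cx", "cy" (pixels), "T" (4x4, takes a point from camera to world coordinates). Camera axes: x right, y down, z forward; pixel columns grow to the right and rows downward; lengths in m; the calibration is good to about 2 mm. A picture is of the moment at which its call begins. calibration takes no time and is no camera call.
- manip.finish_job(): hands the job in, once; it reports no verdict.
The state is a dict: "time_s": time; "q": joint angles; "joint_vel": joint speeds; "tau": joint torques, N m; "ee_pos": TCP position; "ee_rot": TCP orientation; "contact_force": force on the tool from outside, world axes, zero at the start; "wrist_torque": the same for the moment, N m; "grip_width": opening from 0.0 (shut) to 1.0 (fully open).
Only numpy, scipy, OpenCV 4.12 (cv2) and the standard library are available. Lean on these libraries where they do the work, as an engineer would, in place of code of your own. Each camera call takes 0.05 s, during which the arm holds its last target. There are 200 camera calls.

### The job

Take the knurled drive collar out of the parts tray and put it over the upright shaft of the spindle head, slotted side down as it lies. Turn it on the drive pin until its hidden slots drop over the pin, then push it fully home against the spring washer and finish while still holding it down there, so that its grub screws can be tightened. Leave everything else on the bench where it is.

Things in the scene. Friction and masses are not known exactly. Their poses are not given: they have to be found in the camera images.
- collar_mid (a point): Drive collar: loose knurled steel ring, 50 mm outside, 36 mm high, plain 22.4 mm bore, 0.3-0.45 kg, upright on the tray floor (3 mm thick). Point: its centre, 18 mm above its underside; z up. Two opposite slots 8.6 mm wide are cut 19 mm up from the underside, from the bore to 16.3 mm off the axis: unseen from above, bearing unmarked and unrelated to these axes, to be felt for by turning
- shaft_tip (a point): Top of the spindle's upright shaft, on its axis, 162 mm above the bench; z up. The shaft is fixed and locked (does not turn), 20 mm in diameter, the last 13 mm tapered to 11 mm at the tip; the tip shows above the collar when it is home
- drive_pin (a point): Centre of the round drive pin through the shaft, 122 mm above the bench, 40 mm below the tip; x along the pin, z up. Pin 6 mm thick, standing out to 15 mm from the axis on both sides. A collar whose slots are not over the pin rests on it, underside 3 mm above this point; once over the pin it drops freely 11 mm onto the spring washer, then needs 8 mm more against the spring to be home
- shaft_seat (a point): Point on the shaft's axis where the collar's underside lies when home (slot ends on the pin): 56 mm below the tip, 106 mm above the bench; z up. Home, the collar's centre is 18 mm above this point
- washer (a joint): The brass spring washer round the shaft, 38 mm in diameter, below the pin: how far it is pressed down, 0 when free, 0.008 m when the collar is home. The spring takes 6 N to start and 16 N (less the collar's own weight) at home, and lifts the collar by 8 mm again if it is let go
- head: The grey cast spindle head that carries the shaft: square foot 160 mm wide, 14 mm high, round housing up to 116 mm across and 80 mm high, fixed to the bench; origin under its centre
- tray: Shallow aluminium parts tray, fixed, 210 mm (its x) by 270 mm (its y), walls 14 mm high, floor 3 mm thick; origin under its centre. In it three turned parts stand in a row along its y about 85 mm apart, in any order
- sleeve: Smooth plain steel spacer tube standing in the tray, 34 mm outside diameter, 45 mm high, origin under its centre; not used
- bearing: Ball bearing lying in the tray, 47 mm outside diameter, 14 mm high, origin under its centre; not used
- hexkey: L-shaped hex key, 100 by 30 mm, 8 mm thick, lying on the bench; leave it
- wrench: Spanner, 200 mm long, lying on the bench; leave it
- mallet: Rubber mallet, 310 mm long, head 60 mm in diameter, lying on the bench; leave it
- pad: Round polishing pad, 100 mm in diameter, 8 mm thick, on the bench; leave it
- paste: Jar of polishing paste, 72 mm in diameter, 75 mm high; leave it
- offcut: Flat dark stone offcut, about 130 by 95 mm, 18 mm thick; leave it
There are look-alikes about, which are no part of the job. What is shaped like the part that bears collar_mid but green is not meant.

How it is judged:
By the outcome, as a careful person would: the job done as asked, in the order asked, and still so for the second after the job is handed in, while the arm keeps its last pose, push and grip.
It also fails if it takes over 64 s, if anything falls off the work surface, if the arm or the gripper's body presses on something with over 40 N, if the wrist force passes 120 N, or if a joint passes its speed limit or range.

## Working session

There is one attempt and no reset: what is moved stays moved. The work goes in short steps, Python scripts to look and compute and a tool call to move; the robot and the scene stay as the last step left them, time stands still between calls to the robot, and variables do not carry over. Pictures are saved under pics/ and viewed, about 8 in all and at most 12, crops included, and the job is handed in when it is done.

Besides the shell and the picture viewer there is one more tool, called after "Emit:" as name([rows], argument=value, ...), one row to a line, values as JSON. drive_tool: Moves the arm, as the interface text tells. Its arguments: {"type":"object","properties":{"steps":{"type":"array","items":{"type":"object","properties":{"jaw":{"type":"number"},"tx":{"type":"number"},"ty":{"type":"number"},"tz":{"type":"number"},"twist":{"type":"number"}}}}},"required":["steps"]}

```bash
mkdir -p pics; ls
python3 - <<'E'
from workcell import manip
import cv2, numpy as np
for n in("scene","top"):
    im=manip.snapshot(n); cv2.imwrite(f"pics/{n}0.png",im[:,:,::-1])
    c=manip.calibration(n); print(n,c["fx"],c["fy"],c["cx"],c["cy"]); print(np.round(c["T"],4))
s=manip.state(); print({k:np.round(v,4) for k,v in s.items()}, manip.finger_overhang)
E
```

```text
pics
scene 488.21733815830225 488.21733815830225 320.44043294590654 191.0658544528083
[[-0.8115  0.4853 -0.3255  0.9688]
 [ 0.5843  0.6806 -0.442   0.4638]
 [ 0.007  -0.5489 -0.8359  1.1058]
 [ 0.      0.      0.      1.    ]]
top 504.82145375585696 504.82145375585696 314.26062663601255 201.8894326930853
[[-6.3000e-03 -9.9430e-01  1.0610e-01  3.9960e-01]
 [-1.0000e+00  6.4000e-03 -3.0000e-04 -4.2800e-02]
 [-4.0000e-04 -1.0610e-01 -9.9440e-01  1.5661e+00]
 [ 0.0000e+00  0.0000e+00  0.0000e+00  1.0000e+00]]
{'time_s': np.float64(0.1), 'q': array([ 1.1144,  0.3328, -0.0647,  1.4608,  0.0216,  1.3499, -0.0885]), 'joint_vel': array([ 0.0005, -0.0017, -0.001 , -0.0015, -0.0005,  0.0007, -0.0012]), 'tau': array([ 2.50000e-03, -6.24543e+01,  2.53000e-02, -3.90713e+01,
       -6.15000e-02,  3.66000e-02,  1.00000e-04]), 'ee_pos': array([ 0.2625, -0.5668,  0.2095]), 'ee_rot': array([-3.0668e+00, -6.7580e-01,  5.0000e-04]), 'contact_force': array([-0.5837, -1.0217, -0.4454]), 'wrist_torque': array([ 0.0062,  0.0195, -0.0055]), 'grip_width': np.float64(0.9995)} 0.008
```

View pics/top0.png

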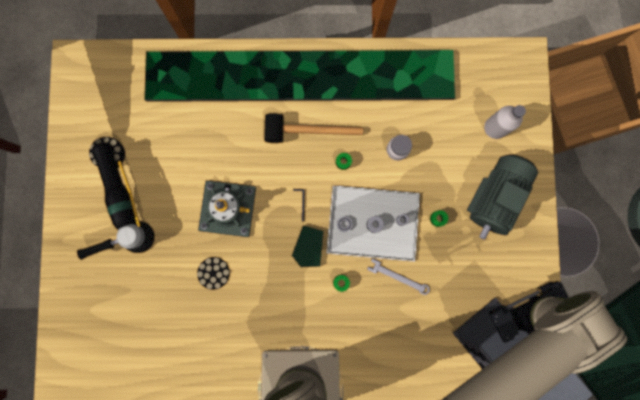

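View pics/scene0.png

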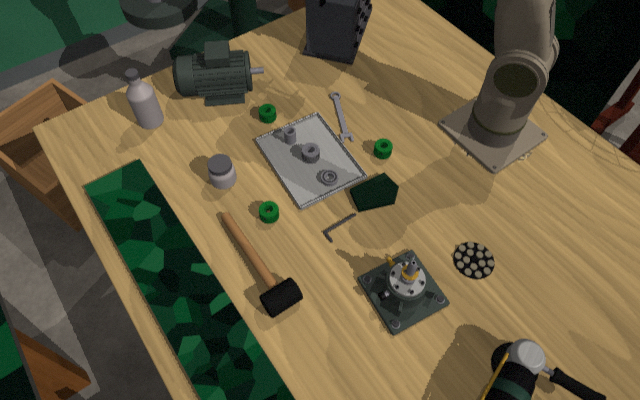

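Candidates in the scene view are the tray parts at (290,134), which looks like the sleeve, (311,153), likely the collar, and (327,177), flat, likely the bearing. The green look-alikes at (268,113), (384,148) and (269,211) are excluded. In the top view the tray parts sit at (405,216), (378,222) and (346,223), and the head at (222,206). Next I'll check close crops.

Run:
```python
import cv2, numpy as np
s=cv2.imread("pics/scene0.png"); t=cv2.imread("pics/top0.png")
def crop(im,x,y,w,h,k): return cv2.resize(im[y:y+h,x:x+w],None,fx=k,fy=k,interpolation=cv2.INTER_CUBIC)
a=np.hstack([crop(s,270,115,80,60,5),crop(t,340,190,80,60,5)])
b=np.hstack([crop(s,370,240,80,60,5),crop(t,190,175,80,60,5)])
cv2.imwrite("pics/crop1.png",np.vstack([a,b]))
```

```text
(no output)
```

View pics/crop1.png

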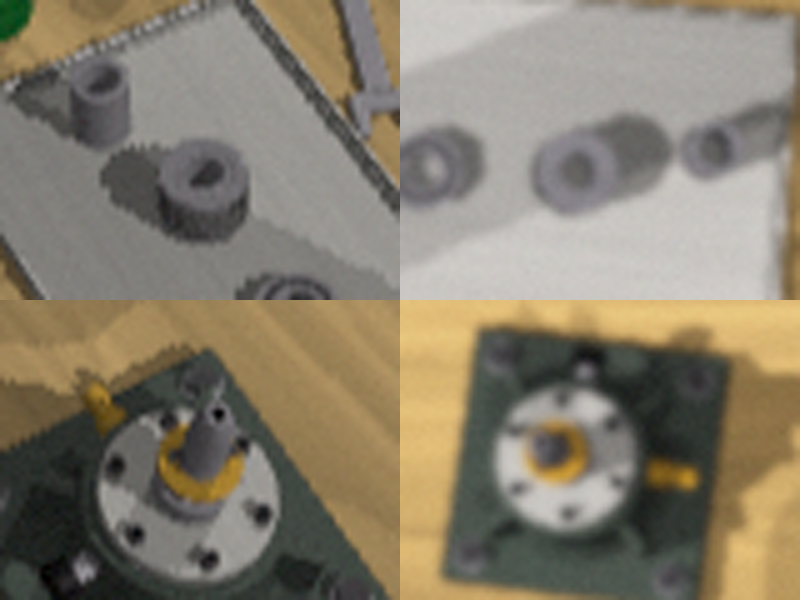

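```bash
cat > h.py <<'E'
import numpy as np, cv2
from workcell import manip
from scipy.spatial.transform import Rotation as R
def ray(n,uv):
    c=manip.calibration(n); T=np.array(c["T"])
    d=T[:3,:3]@[(uv[0]-c["cx"])/c["fx"],(uv[1]-c["cy"])/c["fy"],1]
    return T[:3,3],d
def atz(n,uv,z):
    o,d=ray(n,uv); return o+d*(z-o[2])/d[2]
def proj(n,p):
    c=manip.calibration(n); T=np.array(c["T"]); q=T[:3,:3].T@(np.asarray(p)-T[:3,3])
    return np.array([c["fx"]*q[0]/q[2]+c["cx"],c["fy"]*q[1]/q[2]+c["cy"]])
def circ(im,n,c,r,k,x0,y0,col):
    a=np.linspace(0,2*np.pi,60)
    P=np.array([(proj(n,[c[0]+r*np.cos(t),c[1]+r*np.sin(t),c[2]])-[x0,y0]+.5)*k-.5 for t in a])
    cv2.polylines(im,[np.round(P).astype(np.int32)],True,col,1,cv2.LINE_AA)
def crop(im,x,y,w,h,k): return cv2.resize(im[y:y+h,x:x+w],None,fx=k,fy=k,interpolation=cv2.INTER_CUBIC)
E
python3 - <<'E'
from h import *
print("collar",atz("scene",(310.4,149.0),.039),atz("top",(374.6,224.0),.039))
print("tip",atz("scene",(412.2,260.6),.162),atz("top",(219,203.6),.162))
s=cv2.imread("pics/scene0.png"); t=cv2.imread("pics/top0.png")
tip=(atz("scene",(412.2,260.6),.162)+atz("top",(219,203.6),.162))/2
col=(atz("scene",(310.4,149.0),.039)+atz("top",(374.6,224.0),.039))/2
out=[]
for n,im,b1,b2 in (("scene",s,(390,250,40,30),(290,135,40,30)),("top",t,(205,190,40,30),(355,208,40,30))):
    row=[]
    for b,cs in ((b1,[(tip,5.5),(tip-[0,0,.048],19),(tip-[0,0,.013],10)]),(b2,[(col,25),(col,11.2),(col-[0,0,.036],25)])):
        c=crop(im,*b,10)
        for p,r in cs: circ(c,n,p,r/1000,10,b[0],b[1],(0,0,255))
        row.append(c)
    out.append(np.hstack(row))
cv2.imwrite("pics/crop2.png",np.vstack(out))
E
```

```text
collar [ 0.4945869  -0.22964977  0.039     ] [ 0.49404533 -0.22558408  0.039     ]
tip [0.54599132 0.22050525 0.162     ] [0.54630684 0.22314331 0.162     ]
```

View pics/crop2.png

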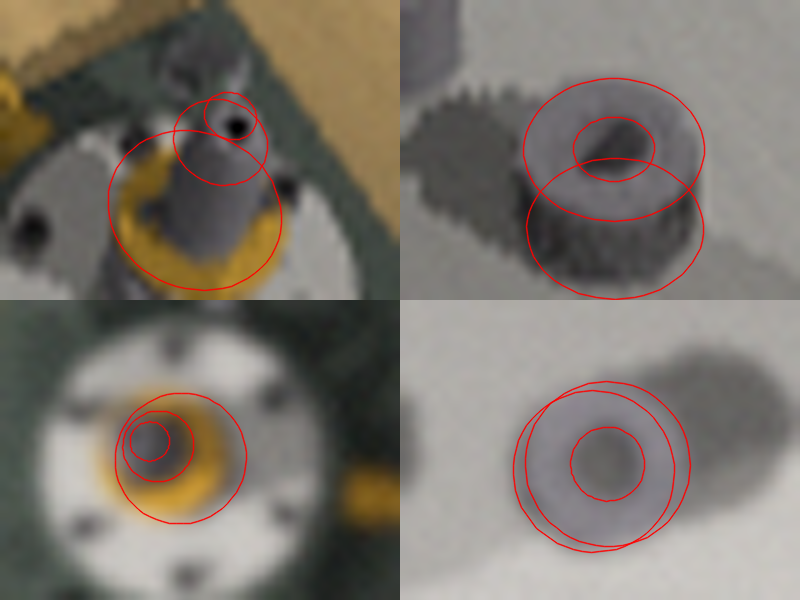

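The middle tray part, at (311,149) in the scene and (375,224) in the top view, is the knurled ring of 50 mm outside diameter. It fits its 39 mm height and sits at about (0.494, -0.228). The shaft tip is at about (0.545, 0.223). The two cameras differ by up to 4 mm, so I'll refine by comparing the held collar with the shaft in the same picture. The jaws will open along world x, clear of the row neighbours.

```bash
cat >> h.py <<'E'
def delta(x,y,z,yaw=None):
    "shift/twist to world target; yaw = bearing of tool y in degrees"
    s=manip.state(); r=R.from_rotvec(s["ee_rot"]); d=r.inv().apply(np.array([x,y,z])-s["ee_pos"])
    ty=r.apply([0,1,0]); b=np.degrees(np.arctan2(ty[1],ty[0]))
    tw=0 if yaw is None else (b-yaw+180)%360-180
    print("t",round(s["time_s"],2),"pos",np.round(s["ee_pos"],4),"yaw",round(b,1),"tilt",np.round(r.apply([0,0,1]),3),"q7",round(s["q"][6],3),"F",np.round(s["contact_force"],1),"w",round(s["grip_width"],3))
    print("move",np.round(d,4),"twist",round(tw,1))
E
python3 -c "
from h import *
delta(.4943,-.2276,.17,0)"
```

```text
t 0.1 pos [ 0.2625 -0.5668  0.2095] yaw -65.1 tilt [-0.001  0.001 -1.   ] q7 -0.088 F [-0.6 -1.  -0.4] w 1.0
move [ 0.3529 -0.2103  0.0398] twist -65.1
```

Emit:
drive_tool([
  {"jaw": 0, "tx": 0.035, "ty": -0.021, "tz": 0.004, "twist": -6.5},
  {"jaw": 0, "tx": 0.07, "ty": -0.042, "tz": 0.008, "twist": -13},
  {"jaw": 0, "tx": 0.105, "ty": -0.063, "tz": 0.012, "twist": -19.5},
  {"jaw": 0, "tx": 0.14, "ty": -0.084, "tz": 0.016, "twist": -26},
  {"jaw": 0, "tx": 0.175, "ty": -0.105, "tz": 0.02, "twist": -32.5},
  {"jaw": 0, "tx": 0.21, "ty": -0.126, "tz": 0.024, "twist": -39},
  {"jaw": 0, "tx": 0.245, "ty": -0.147, "tz": 0.028, "twist": -45.5},
  {"jaw": 0, "tx": 0.28, "ty": -0.168, "tz": 0.032, "twist": -52},
  {"jaw": 0, "tx": 0.316, "ty": -0.189, "tz": 0.036, "twist": -58.5},
  {"jaw": 0, "tx": 0.353, "ty": -0.21, "tz": 0.04, "twist": -65},
])

```text
time_s: 0.93
ee_pos: [0.4945, -0.2274, 0.1701]
ee_rot: [2.218, 2.224, -0.0]
contact_force: [0.7, -0.7, -0.0]
grip_width: 0.996
```

```bash
python3 -c "
from h import *
delta(.4943,-.2276,.0145,0)"
```

```text
t 0.93 pos [ 0.4945 -0.2274  0.1701] yaw 0.2 tilt [-0. -0. -1.] q7 0.274 F [ 0.7 -0.7 -0. ] w 0.996
move [-1.000e-04 -2.000e-04  1.556e-01] twist 0.2
```

Emit:
drive_tool([
  {"jaw": 0, "tz": 0.03},
  {"jaw": 0, "tz": 0.06},
  {"jaw": 0, "tz": 0.09},
  {"jaw": 0, "tz": 0.115},
  {"jaw": 0, "tz": 0.135},
  {"jaw": 0, "tz": 0.147},
  {"jaw": 0, "tz": 0.153},
  {"jaw": 0, "tz": 0.155},
  {"jaw": 0, "tz": 0.155},
  {"jaw": 0, "tz": 0.155},
])

```text
invalid input at $.steps[0]: expected keys jaw, tx, ty, tz, twist
```

```bash
python3 -c "
from h import *
delta(.4943,-.2276,.0145,0)
a=manip.snapshot('scene')[:,:,::-1];b=manip.snapshot('top')[:,:,::-1]
print(proj('scene',[.494,-.228,.039]),proj('top',[.494,-.228,.039]))
cv2.imwrite('pics/g1.png',np.hstack([crop(a,285,125,50,50,8),crop(b,350,200,50,50,8)]))"
```

```text
t 0.93 pos [ 0.4945 -0.2274  0.1701] yaw 0.2 tilt [-0. -0. -1.] q7 0.274 F [ 0.7 -0.7 -0. ] w 0.996
move [-1.000e-04 -2.000e-04  1.556e-01] twist 0.2
[310.9160541  149.28587097] [375.3981057  224.00987619]
```

View pics/g1.png

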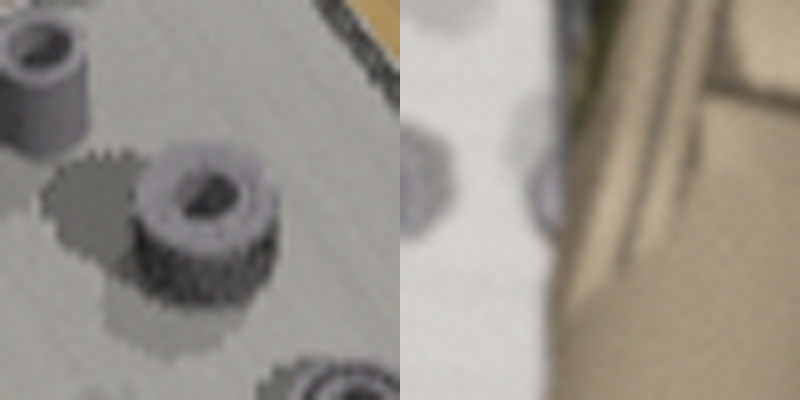

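The knurled collar shows clearly at scene (310.5,149.5) and the arm covers it from above. That move was refused because every row needs all its keys, so I'm resending it.

Emit:
drive_tool([
  {"jaw": 0, "tx": 0, "ty": 0, "tz": 0.03, "twist": 0},
  {"jaw": 0, "tx": 0, "ty": 0, "tz": 0.06, "twist": 0},
  {"jaw": 0, "tx": 0, "ty": 0, "tz": 0.09, "twist": 0},
  {"jaw": 0, "tx": 0, "ty": 0, "tz": 0.115, "twist": 0},
  {"jaw": 0, "tx": 0, "ty": 0, "tz": 0.135, "twist": 0},
  {"jaw": 0, "tx": 0, "ty": 0, "tz": 0.147, "twist": 0},
  {"jaw": 0, "tx": 0, "ty": 0, "tz": 0.153, "twist": 0},
  {"jaw": 0, "tx": 0, "ty": 0, "tz": 0.155, "twist": 0},
  {"jaw": 0, "tx": 0, "ty": 0, "tz": 0.155, "twist": 0},
  {"jaw": 60, "tx": 0, "ty": 0, "tz": 0.155, "twist": 0},
])

```text
time_s: 1.87
ee_pos: [0.4948, -0.2296, 0.0165]
ee_rot: [2.223, 2.217, 0.001]
contact_force: [0.9, 0.3, 0.7]
grip_width: 0.976
```

```bash
python3 -c "
from h import *
delta(.4943,-.2276,.0145,0)
a=manip.snapshot('scene')[:,:,::-1]
cv2.imwrite('pics/g2.png',crop(a,280,110,60,60,10))"
```

```text
t 1.87 pos [ 0.4948 -0.2296  0.0165] yaw -0.2 tilt [ 0.002 -0.001 -1.   ] q7 0.199 F [0.9 0.3 0.7] w 0.976
move [ 0.002  -0.0005  0.002 ] twist -0.2
```

View pics/g2.png

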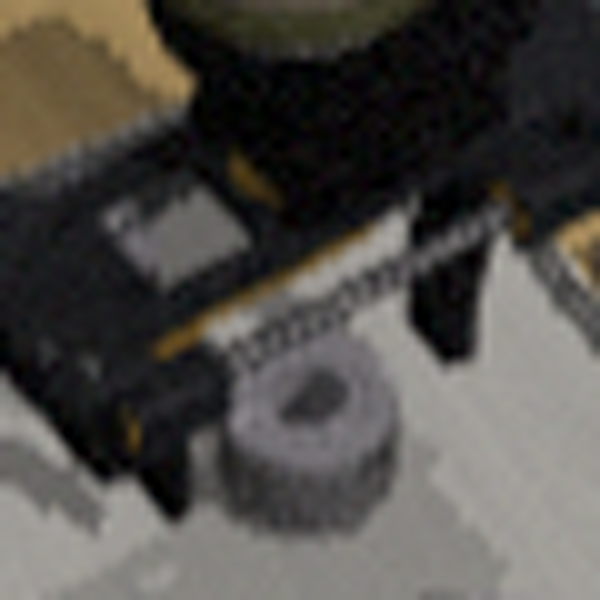

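```bash
python3 -c "
from h import *
s=manip.state();print(s['ee_pos'],s['joint_vel'].round(3))
r=R.from_rotvec(s['ee_rot'])
for sy in(-1,1):
  for dx in(-.0095,.0095):
    for o in(.0425,.0585): print(sy,dx,o,((proj('scene',s['ee_pos']+r.apply([dx,sy*o,.008]))-[280,110]+.5)*10-.5).round())
print('collar pts at z=.039 from crop', atz('scene',(280+31.55-.05,110+39.35-.05),.039))
"
```

```text
[ 0.49483805 -0.22961462  0.01659097] [-0.    -0.002 -0.001  0.001  0.001 -0.002  0.001]
-1 -0.0095 0.0425 [412. 372.]
-1 -0.0095 0.0585 [457. 347.]
-1 0.0095 0.0425 [451. 415.]
-1 0.0095 0.0585 [496. 389.]
1 -0.0095 0.0425 [165. 509.]
1 -0.0095 0.0585 [118. 536.]
1 0.0095 0.0425 [203. 554.]
1 0.0095 0.0585 [156. 581.]
collar pts at z=.039 from crop [ 0.49271114 -0.22702193  0.039     ]
```

With the fingertips set a little higher while open, the picture agrees with the tool pose. The collar, seen at (315,393) in the crop, sits midway between the fingertips. Closing now.

Emit:
drive_tool([
  {"jaw": 130, "tx": 0, "ty": 0, "tz": 0, "twist": 0},
  {"jaw": 255, "tx": 0, "ty": 0, "tz": 0, "twist": 0},
  {"jaw": 255, "tx": 0, "ty": 0, "tz": 0, "twist": 0},
  {"jaw": 255, "tx": 0, "ty": 0, "tz": 0, "twist": 0},
  {"jaw": 255, "tx": 0, "ty": 0, "tz": 0, "twist": 0},
  {"jaw": 255, "tx": 0, "ty": 0, "tz": 0, "twist": 0},
  {"jaw": 255, "tx": 0, "ty": 0, "tz": 0, "twist": 0},
  {"jaw": 255, "tx": 0, "ty": 0, "tz": 0, "twist": 0},
  {"jaw": 255, "tx": 0, "ty": 0, "tz": 0, "twist": 0},
  {"jaw": 255, "tx": 0, "ty": 0, "tz": 0, "twist": 0},
])

```text
time_s: 2.75
ee_pos: [0.4941, -0.2293, 0.0155]
ee_rot: [2.224, 2.219, -0.0]
contact_force: [-1.1, 0.2, 2.5]
grip_width: 0.565
```

```bash
python3 -c "
from h import *
delta(.5455,.2235,.25,0)"
```

```text
t 2.75 pos [ 0.4941 -0.2293  0.0155] yaw -0.1 tilt [ 0. -0. -1.] q7 0.199 F [-1.1  0.2  2.5] w 0.565
move [ 0.4529  0.0503 -0.2346] twist -0.1
```

Emit:
drive_tool([
  {"jaw": 255, "tx": 0, "ty": 0, "tz": -0.01, "twist": 0},
  {"jaw": 255, "tx": 0, "ty": 0, "tz": -0.03, "twist": 0},
  {"jaw": 255, "tx": 0, "ty": 0, "tz": -0.06, "twist": 0},
  {"jaw": 255, "tx": 0, "ty": 0, "tz": -0.09, "twist": 0},
  {"jaw": 255, "tx": 0, "ty": 0, "tz": -0.12, "twist": 0},
  {"jaw": 255, "tx": 0, "ty": 0, "tz": -0.15, "twist": 0},
  {"jaw": 255, "tx": 0, "ty": 0, "tz": -0.175, "twist": 0},
  {"jaw": 255, "tx": 0, "ty": 0, "tz": -0.195, "twist": 0},
  {"jaw": 255, "tx": 0, "ty": 0, "tz": -0.205, "twist": 0},
  {"jaw": 255, "tx": 0, "ty": 0, "tz": -0.205, "twist": 0},
])

```text
time_s: 3.58
ee_pos: [0.4949, -0.2294, 0.2226]
ee_rot: [2.222, 2.216, 0.002]
contact_force: [1.4, -0.8, -3.5]
grip_width: 0.566
```

Emit:
drive_tool([
  {"jaw": 255, "tx": 0.02, "ty": 0.002, "tz": 0, "twist": 5},
  {"jaw": 255, "tx": 0.05, "ty": 0.005, "tz": 0, "twist": 10},
  {"jaw": 255, "tx": 0.08, "ty": 0.009, "tz": 0, "twist": 15},
  {"jaw": 255, "tx": 0.115, "ty": 0.013, "tz": 0, "twist": 20},
  {"jaw": 255, "tx": 0.15, "ty": 0.017, "tz": 0, "twist": 25},
  {"jaw": 255, "tx": 0.185, "ty": 0.021, "tz": 0, "twist": 30},
  {"jaw": 255, "tx": 0.22, "ty": 0.025, "tz": 0, "twist": 35},
  {"jaw": 255, "tx": 0.25, "ty": 0.028, "tz": 0, "twist": 40},
  {"jaw": 255, "tx": 0.275, "ty": 0.031, "tz": 0, "twist": 45},
  {"jaw": 255, "tx": 0.295, "ty": 0.033, "tz": 0, "twist": 50},
])

```text
time_s: 4.42
ee_pos: [0.5268, 0.0683, 0.2186]
ee_rot: [-2.953, -1.067, 0.003]
contact_force: [-0.1, -0.1, -2.4]
grip_width: 0.56
```

```bash
python3 -c "
from h import *
delta(.5455,.2235,.21,-70)"
```

```text
t 4.42 pos [0.5268 0.0683 0.2186] yaw -50.3 tilt [-0.002  0.001 -1.   ] q7 -1.17 F [-0.1 -0.1 -2.4] w 0.56
move [ 0.1136 -0.1073  0.0086] twist 19.7
```

Emit:
drive_tool([
  {"jaw": 255, "tx": 0.02, "ty": -0.019, "tz": 0, "twist": 4},
  {"jaw": 255, "tx": 0.042, "ty": -0.04, "tz": 0, "twist": 8},
  {"jaw": 255, "tx": 0.064, "ty": -0.06, "tz": 0, "twist": 12},
  {"jaw": 255, "tx": 0.084, "ty": -0.079, "tz": 0, "twist": 16},
  {"jaw": 255, "tx": 0.1, "ty": -0.094, "tz": 0, "twist": 20},
  {"jaw": 255, "tx": 0.109, "ty": -0.103, "tz": 0.005, "twist": 20},
  {"jaw": 255, "tx": 0.113, "ty": -0.107, "tz": 0.009, "twist": 20},
  {"jaw": 255, "tx": 0.114, "ty": -0.107, "tz": 0.009, "twist": 20},
  {"jaw": 255, "tx": 0.114, "ty": -0.107, "tz": 0.009, "twist": 20},
  {"jaw": 255, "tx": 0.114, "ty": -0.107, "tz": 0.009, "twist": 20},
])

```text
time_s: 5.25
ee_pos: [0.5469, 0.2193, 0.2109]
ee_rot: [3.094, 0.539, -0.001]
contact_force: [0.1, -0.5, -2.7]
grip_width: 0.562
```

```bash
python3 -c "
from h import *
delta(.5455,.2235,.21,-70)
a=manip.snapshot('scene')[:,:,::-1]
cv2.imwrite('pics/g3.png',crop(a,375,225,70,70,10)[:600])
s=manip.state();p=s['ee_pos']
print(((proj('scene',p+[0,0,.0235])-[375,225]+.5)*10).round(),((proj('scene',p-[0,0,.0125])-[375,225]+.5)*10).round())
for z in(.162,.114): print(((proj('scene',[.5455,.2235,z])-[375,225]+.5)*10).round())
"
```

```text
t 5.25 pos [0.5469 0.2193 0.2109] yaw -70.2 tilt [-0.001 -0.001 -1.   ] q7 -1.828 F [ 0.1 -0.5 -2.7] w 0.562
move [ 0.0001 -0.0044  0.0009] twist -0.2
[429. 203.] [399. 283.]
[388. 370.]
[352. 464.]
```

View pics/g3.png

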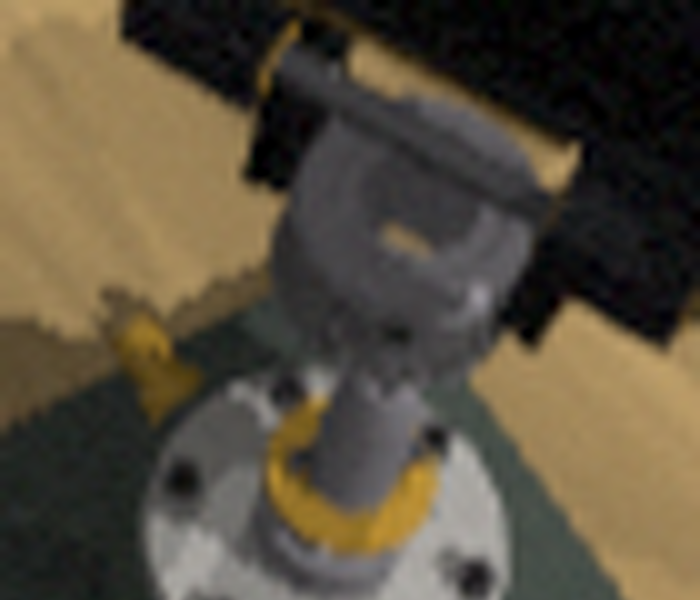

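The held collar's top centre is near crop (415,210) and the washer centre near (352,466). The washer agrees with (0.5455, 0.2235). Next I'll close the remaining 4 mm, then overlay predicted circles on the collar and shaft.

Emit:
drive_tool([
  {"jaw": 255, "tx": 0, "ty": 0, "tz": 0, "twist": 0},
  {"jaw": 255, "tx": 0, "ty": 0, "tz": 0, "twist": 0},
  {"jaw": 255, "tx": 0, "ty": 0, "tz": 0, "twist": 0},
  {"jaw": 255, "tx": 0, "ty": 0, "tz": 0.005, "twist": 0},
  {"jaw": 255, "tx": 0, "ty": 0, "tz": 0.01, "twist": 0},
  {"jaw": 255, "tx": 0, "ty": 0, "tz": 0.015, "twist": 0},
  {"jaw": 255, "tx": 0, "ty": 0, "tz": 0.02, "twist": 0},
  {"jaw": 255, "tx": 0, "ty": 0, "tz": 0.02, "twist": 0},
  {"jaw": 255, "tx": 0, "ty": 0, "tz": 0.02, "twist": 0},
  {"jaw": 255, "tx": 0, "ty": 0, "tz": 0.02, "twist": 0},
])

```text
time_s: 6.13
ee_pos: [0.5468, 0.221, 0.1914]
ee_rot: [-3.094, -0.542, -0.0]
contact_force: [-0.2, -0.1, -3.2]
grip_width: 0.566
```

```bash
python3 -c "
from h import *
delta(.5455,.2235,.19,-70)
p=manip.state()['ee_pos']; c=np.array
im=manip.snapshot('scene')[:,:,::-1]; b=(385,235,50,50); a=crop(im,*b,12); o=a.copy()
for q,r,k in ((p+[0,0,.0235],.025,(0,0,255)),(p+[0,0,.0235],.0112,(0,0,255)),(p-[0,0,.0125],.025,(0,0,255)),(c([.5455,.2235,.114]),.019,(0,255,0)),(c([.5455,.2235,.149]),.01,(0,255,0)),(c([.5455,.2235,.162]),.0055,(0,255,0)),(c([.5455,.2235,.080]),.04,(255,0,0))): circ(o,'scene',q,r,12,b[0],b[1],k)
cv2.imwrite('pics/g4.png',o)
print(((proj('scene',p+[0,0,.0235])-b[:2]+.5)*12).round())
"
```

```text
t 6.13 pos [0.5468 0.221  0.1914] yaw -70.1 tilt [ 0.  0. -1.] q7 -1.835 F [-0.2 -0.1 -3.2] w 0.566
move [-0.0003 -0.0028  0.0014] twist -0.1
[382. 183.]
```

View pics/g4.png

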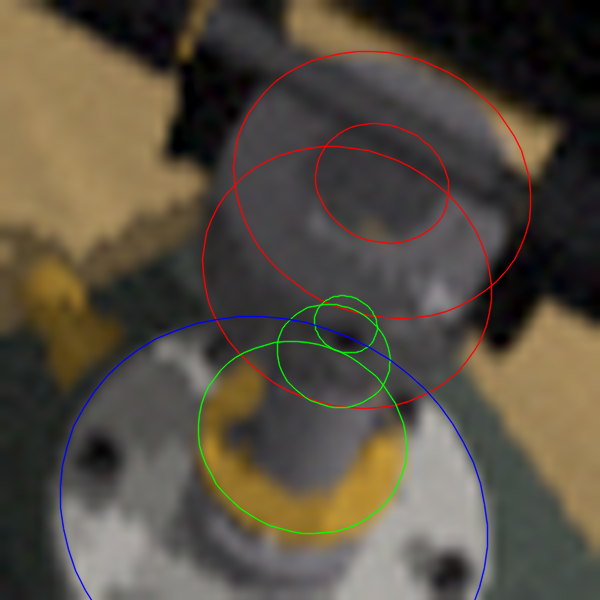

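In the scene overlay the collar sits about 3–5 mm left of the shaft axis. The green shaft circles match well, while the collar's edges at 222 and 508 lie about 16 px left of the red. I'll shift roughly (-2.5, +3) mm, then lower gently and use the taper contact force to feel where it is.

Emit:
drive_tool([
  {"jaw": 255, "tx": -0.0005, "ty": -0.001, "tz": 0, "twist": 0},
  {"jaw": 255, "tx": -0.001, "ty": -0.003, "tz": 0.004, "twist": 0},
  {"jaw": 255, "tx": -0.0015, "ty": -0.0035, "tz": 0.008, "twist": 0},
  {"jaw": 255, "tx": -0.0015, "ty": -0.0035, "tz": 0.012, "twist": 0},
  {"jaw": 255, "tx": -0.0015, "ty": -0.0035, "tz": 0.015, "twist": 0},
  {"jaw": 255, "tx": -0.0015, "ty": -0.0035, "tz": 0.018, "twist": 0},
  {"jaw": 255, "tx": -0.0015, "ty": -0.0035, "tz": 0.02, "twist": 0},
  {"jaw": 255, "tx": -0.0015, "ty": -0.0035, "tz": 0.022, "twist": 0},
  {"jaw": 255, "tx": -0.0015, "ty": -0.0035, "tz": 0.022, "twist": 0},
  {"jaw": 255, "tx": -0.0015, "ty": -0.0035, "tz": 0.022, "twist": 0},
])

```text
time_s: 7.02
ee_pos: [0.5441, 0.2236, 0.1693]
ee_rot: [3.094, 0.541, -0.0]
contact_force: [-0.0, -0.2, -3.0]
grip_width: 0.563
```

```bash
python3 -c "
from h import *
delta(.5455,.2235,.19,-70); print(manip.state()['wrist_torque'].round(3))"
```

```text
t 7.02 pos [0.5441 0.2236 0.1693] yaw -70.1 tilt [-0. -0. -1.] q7 -1.849 F [-0.  -0.2 -3. ] w 0.563
move [ 0.0012  0.0006 -0.0207] twist -0.1
[-0.004  0.002  0.02 ]
```

Emit:
drive_tool([
  {"jaw": 255, "tx": 0, "ty": 0, "tz": 0.0005, "twist": 0},
  {"jaw": 255, "tx": 0, "ty": 0, "tz": 0.001, "twist": 0},
  {"jaw": 255, "tx": 0, "ty": 0, "tz": 0.0015, "twist": 0},
  {"jaw": 255, "tx": 0, "ty": 0, "tz": 0.002, "twist": 0},
  {"jaw": 255, "tx": 0, "ty": 0, "tz": 0.0025, "twist": 0},
  {"jaw": 255, "tx": 0, "ty": 0, "tz": 0.003, "twist": 0},
  {"jaw": 255, "tx": 0, "ty": 0, "tz": 0.0035, "twist": 0},
  {"jaw": 255, "tx": 0, "ty": 0, "tz": 0.004, "twist": 0},
  {"jaw": 255, "tx": 0, "ty": 0, "tz": 0.004, "twist": 0},
  {"jaw": 255, "tx": 0, "ty": 0, "tz": 0.004, "twist": 0},
])

```text
time_s: 7.85
ee_pos: [0.5442, 0.2238, 0.1654]
ee_rot: [-3.094, -0.542, -0.0]
contact_force: [-0.1, 0.4, -3.6]
grip_width: 0.564
```

Emit:
drive_tool([
  {"jaw": 255, "tx": 0, "ty": 0, "tz": 0.0005, "twist": 0},
  {"jaw": 255, "tx": 0, "ty": 0, "tz": 0.001, "twist": 0},
  {"jaw": 255, "tx": 0, "ty": 0, "tz": 0.0015, "twist": 0},
  {"jaw": 255, "tx": 0, "ty": 0, "tz": 0.002, "twist": 0},
  {"jaw": 255, "tx": 0, "ty": 0, "tz": 0.0025, "twist": 0},
  {"jaw": 255, "tx": 0, "ty": 0, "tz": 0.003, "twist": 0},
  {"jaw": 255, "tx": 0, "ty": 0, "tz": 0.0035, "twist": 0},
  {"jaw": 255, "tx": 0, "ty": 0, "tz": 0.004, "twist": 0},
  {"jaw": 255, "tx": 0, "ty": 0, "tz": 0.004, "twist": 0},
  {"jaw": 255, "tx": 0, "ty": 0, "tz": 0.004, "twist": 0},
])

```text
time_s: 8.68
ee_pos: [0.5442, 0.224, 0.1615]
ee_rot: [-3.094, -0.542, -0.001]
contact_force: [1.9, 3.2, -0.5]
grip_width: 0.564
```

The force of (1.9, 3.2) N says the taper is pushing the collar towards +x, +y, so I'll follow it by about 1.4 mm.

Emit:
drive_tool([
  {"jaw": 255, "tx": 0.0005, "ty": -0.0005, "tz": 0, "twist": 0},
  {"jaw": 255, "tx": 0.001, "ty": -0.001, "tz": 0, "twist": 0},
  {"jaw": 255, "tx": 0.001, "ty": -0.001, "tz": 0.0005, "twist": 0},
  {"jaw": 255, "tx": 0.001, "ty": -0.001, "tz": 0.001, "twist": 0},
  {"jaw": 255, "tx": 0.001, "ty": -0.001, "tz": 0.0015, "twist": 0},
  {"jaw": 255, "tx": 0.001, "ty": -0.001, "tz": 0.002, "twist": 0},
  {"jaw": 255, "tx": 0.001, "ty": -0.001, "tz": 0.0025, "twist": 0},
  {"jaw": 255, "tx": 0.001, "ty": -0.001, "tz": 0.003, "twist": 0},
  {"jaw": 255, "tx": 0.001, "ty": -0.001, "tz": 0.003, "twist": 0},
  {"jaw": 255, "tx": 0.001, "ty": -0.001, "tz": 0.003, "twist": 0},
])

```text
time_s: 9.52
ee_pos: [0.5447, 0.2249, 0.1582]
ee_rot: [3.094, 0.541, -0.0]
contact_force: [2.1, 1.9, -2.8]
grip_width: 0.557
```

Emit:
drive_tool([
  {"jaw": 255, "tx": 0.0005, "ty": -0.0002, "tz": 0.001, "twist": 0},
  {"jaw": 255, "tx": 0.0005, "ty": -0.0002, "tz": 0.003, "twist": 0},
  {"jaw": 255, "tx": 0.0005, "ty": -0.0002, "tz": 0.005, "twist": 0},
  {"jaw": 255, "tx": 0.0005, "ty": -0.0002, "tz": 0.007, "twist": 0},
  {"jaw": 255, "tx": 0.0005, "ty": -0.0002, "tz": 0.009, "twist": 0},
  {"jaw": 255, "tx": 0.0005, "ty": -0.0002, "tz": 0.011, "twist": 0},
  {"jaw": 255, "tx": 0.0005, "ty": -0.0002, "tz": 0.013, "twist": 0},
  {"jaw": 255, "tx": 0.0005, "ty": -0.0002, "tz": 0.015, "twist": 0},
  {"jaw": 255, "tx": 0.0005, "ty": -0.0002, "tz": 0.016, "twist": 0},
  {"jaw": 255, "tx": 0.0005, "ty": -0.0002, "tz": 0.016, "twist": 0},
])

```text
time_s: 10.35
ee_pos: [0.5451, 0.2253, 0.142]
ee_rot: [3.094, 0.542, -0.0]
contact_force: [1.3, 0.2, -3.9]
grip_width: 0.561
```

Centred and sliding freely. Now down to the pin.

Emit:
drive_tool([
  {"jaw": 255, "tx": 0.0003, "ty": 0, "tz": 0.001, "twist": 0},
  {"jaw": 255, "tx": 0.0003, "ty": 0, "tz": 0.002, "twist": 0},
  {"jaw": 255, "tx": 0.0003, "ty": 0, "tz": 0.003, "twist": 0},
  {"jaw": 255, "tx": 0.0003, "ty": 0, "tz": 0.004, "twist": 0},
  {"jaw": 255, "tx": 0.0003, "ty": 0, "tz": 0.0045, "twist": 0},
  {"jaw": 255, "tx": 0.0003, "ty": 0, "tz": 0.005, "twist": 0},
  {"jaw": 255, "tx": 0.0003, "ty": 0, "tz": 0.0055, "twist": 0},
  {"jaw": 255, "tx": 0.0003, "ty": 0, "tz": 0.0055, "twist": 0},
  {"jaw": 255, "tx": 0.0003, "ty": 0, "tz": 0.0055, "twist": 0},
  {"jaw": 255, "tx": 0.0003, "ty": 0, "tz": 0.0055, "twist": 0},
])

```text
time_s: 11.18
ee_pos: [0.5455, 0.2255, 0.137]
ee_rot: [3.095, 0.542, 0.0]
contact_force: [-0.1, -0.4, -1.7]
grip_width: 0.564
```

Emit:
drive_tool([
  {"jaw": 255, "tx": 0, "ty": 0, "tz": 0.001, "twist": 0},
  {"jaw": 255, "tx": 0, "ty": 0, "tz": 0.002, "twist": -3},
  {"jaw": 255, "tx": 0, "ty": 0, "tz": 0.002, "twist": -6},
  {"jaw": 255, "tx": 0, "ty": 0, "tz": 0.002, "twist": -9},
  {"jaw": 255, "tx": 0, "ty": 0, "tz": 0.002, "twist": -12},
  {"jaw": 255, "tx": 0, "ty": 0, "tz": 0.002, "twist": -15},
  {"jaw": 255, "tx": 0, "ty": 0, "tz": 0.002, "twist": -18},
  {"jaw": 255, "tx": 0, "ty": 0, "tz": 0.002, "twist": -21},
  {"jaw": 255, "tx": 0, "ty": 0, "tz": 0.002, "twist": -24},
  {"jaw": 255, "tx": 0, "ty": 0, "tz": 0.002, "twist": -24},
])

```text
time_s: 12.02
ee_pos: [0.5459, 0.2259, 0.1354]
ee_rot: [-2.913, -1.176, -0.002]
contact_force: [0.0, 0.3, 1.4]
grip_width: 0.563
```

```bash
python3 -c "
from h import *
delta(.5455,.2255,.137); print(manip.state()['wrist_torque'].round(3))"
```

```text
t 12.02 pos [0.5459 0.2259 0.1354] yaw -46.0 tilt [ 0.001  0.001 -1.   ] q7 -1.468 F [0.  0.3 1.4] w 0.563
move [-0.0005 -0.     -0.0016] twist 0
[ 0.273 -0.145 -0.086]
```

Emit:
drive_tool([
  {"jaw": 255, "tx": 0, "ty": 0, "tz": 0.0005, "twist": -4},
  {"jaw": 255, "tx": 0, "ty": 0, "tz": 0.0005, "twist": -8},
  {"jaw": 255, "tx": 0, "ty": 0, "tz": 0.0005, "twist": -12},
  {"jaw": 255, "tx": 0, "ty": 0, "tz": 0.0005, "twist": -16},
  {"jaw": 255, "tx": 0, "ty": 0, "tz": 0.0005, "twist": -20},
  {"jaw": 255, "tx": 0, "ty": 0, "tz": 0.0005, "twist": -24},
  {"jaw": 255, "tx": 0, "ty": 0, "tz": 0.0005, "twist": -28},
  {"jaw": 255, "tx": 0, "ty": 0, "tz": 0.0005, "twist": -32},
  {"jaw": 255, "tx": 0, "ty": 0, "tz": 0.0005, "twist": -36},
  {"jaw": 255, "tx": 0, "ty": 0, "tz": 0.0005, "twist": -36},
])

```text
time_s: 12.85
ee_pos: [0.5468, 0.2267, 0.1368]
ee_rot: [2.405, 2.019, 0.007]
contact_force: [-1.4, -0.4, 13.1]
grip_width: 0.56
```

```bash
python3 -c "
from h import *
delta(.5455,.2255,.137); print(manip.state()['wrist_torque'].round(3))"
```

```text
t 12.85 pos [0.5468 0.2267 0.1368] yaw -10.0 tilt [ 0.004  0.002 -1.   ] q7 -0.878 F [-1.4 -0.4 13.1] w 0.56
move [-0.0014 -0.0011 -0.0002] twist 0
[0.134 0.107 0.07 ]
```

Emit:
drive_tool([
  {"jaw": 255, "tx": 0, "ty": 0, "tz": 0, "twist": -4},
  {"jaw": 255, "tx": 0, "ty": 0, "tz": 0, "twist": -8},
  {"jaw": 255, "tx": 0, "ty": 0, "tz": 0, "twist": -12},
  {"jaw": 255, "tx": 0, "ty": 0, "tz": 0, "twist": -16},
  {"jaw": 255, "tx": 0, "ty": 0, "tz": 0, "twist": -20},
  {"jaw": 255, "tx": 0, "ty": 0, "tz": 0, "twist": -24},
  {"jaw": 255, "tx": 0, "ty": 0, "tz": 0, "twist": -28},
  {"jaw": 255, "tx": 0, "ty": 0, "tz": 0, "twist": -32},
  {"jaw": 255, "tx": 0, "ty": 0, "tz": 0, "twist": -36},
  {"jaw": 255, "tx": 0, "ty": 0, "tz": 0, "twist": -36},
])

```text
time_s: 13.68
ee_pos: [0.5469, 0.2264, 0.1368]
ee_rot: [1.664, 2.662, 0.005]
contact_force: [-0.6, -0.4, 13.5]
grip_width: 0.563
```

```bash
python3 -c "
from h import *
delta(.5455,.2255,.137); print(manip.state()['wrist_torque'].round(3))"
```

```text
t 13.68 pos [0.5469 0.2264 0.1368] yaw 26.0 tilt [ 0.004  0.002 -1.   ] q7 -0.294 F [-0.6 -0.4 13.5] w 0.563
move [-0.0002 -0.0016 -0.0002] twist 0
[-0.079  0.104  0.173]
```

The sweep from -10 to 26 rides at z = 0.1368 with about 16 N. At yaw -46 it sat 1.4 mm lower with only 4.5 N, so the slots probably began to engage there and cammed out. I'll go back and search that spot slowly.

Emit:
drive_tool([
  {"jaw": 255, "tx": 0, "ty": 0, "tz": -0.002, "twist": 3},
  {"jaw": 255, "tx": 0, "ty": 0, "tz": -0.002, "twist": 9},
  {"jaw": 255, "tx": 0, "ty": 0, "tz": -0.002, "twist": 15},
  {"jaw": 255, "tx": 0, "ty": 0, "tz": -0.002, "twist": 21},
  {"jaw": 255, "tx": 0, "ty": 0, "tz": -0.002, "twist": 28},
  {"jaw": 255, "tx": 0, "ty": 0, "tz": -0.002, "twist": 35},
  {"jaw": 255, "tx": 0, "ty": 0, "tz": -0.002, "twist": 42},
  {"jaw": 255, "tx": 0, "ty": 0, "tz": -0.002, "twist": 49},
  {"jaw": 255, "tx": 0, "ty": 0, "tz": -0.002, "twist": 55},
  {"jaw": 255, "tx": 0, "ty": 0, "tz": -0.002, "twist": 55},
])

```text
time_s: 14.52
ee_pos: [0.5459, 0.2256, 0.1372]
ee_rot: [2.713, 1.582, 0.002]
contact_force: [1.0, 0.5, 2.9]
grip_width: 0.561
```

Emit:
drive_tool([
  {"jaw": 255, "tx": 0, "ty": 0, "tz": 0.001, "twist": 1.5},
  {"jaw": 255, "tx": 0, "ty": 0, "tz": 0.001, "twist": 3},
  {"jaw": 255, "tx": 0, "ty": 0, "tz": 0.001, "twist": 4.5},
  {"jaw": 255, "tx": 0, "ty": 0, "tz": 0.001, "twist": 6},
  {"jaw": 255, "tx": 0, "ty": 0, "tz": 0.001, "twist": 7.5},
  {"jaw": 255, "tx": 0, "ty": 0, "tz": 0.001, "twist": 9},
  {"jaw": 255, "tx": 0, "ty": 0, "tz": 0.001, "twist": 9},
  {"jaw": 255, "tx": 0, "ty": 0, "tz": 0.001, "twist": 9},
  {"jaw": 255, "tx": 0, "ty": 0, "tz": 0.001, "twist": 9},
  {"jaw": 255, "tx": 0, "ty": 0, "tz": 0.001, "twist": 9},
])

```text
time_s: 15.35
ee_pos: [0.546, 0.2256, 0.1367]
ee_rot: [2.823, 1.377, 0.003]
contact_force: [-1.8, -1.2, 10.1]
grip_width: 0.565
```

```bash
python3 -c "
from h import *
delta(.5455,.2255,.137); print(manip.state()['wrist_torque'].round(3))"
```

```text
t 15.35 pos [0.546  0.2256 0.1367] yaw -38.0 tilt [ 0.002  0.    -1.   ] q7 -1.336 F [-1.8 -1.2 10.1] w 0.565
move [-0.0004 -0.0004 -0.0003] twist 0
[-0.28   0.477 -0.045]
```

Emit:
drive_tool([
  {"jaw": 255, "tx": 0, "ty": 0, "tz": 0, "twist": 1},
  {"jaw": 255, "tx": 0, "ty": 0, "tz": 0, "twist": 2},
  {"jaw": 255, "tx": 0, "ty": 0, "tz": 0, "twist": 3},
  {"jaw": 255, "tx": 0, "ty": 0, "tz": 0, "twist": 4},
  {"jaw": 255, "tx": 0, "ty": 0, "tz": 0, "twist": 5},
  {"jaw": 255, "tx": 0, "ty": 0, "tz": 0, "twist": 6},
  {"jaw": 255, "tx": 0, "ty": 0, "tz": 0, "twist": 7},
  {"jaw": 255, "tx": 0, "ty": 0, "tz": 0, "twist": 8},
  {"jaw": 255, "tx": 0, "ty": 0, "tz": 0, "twist": 8},
  {"jaw": 255, "tx": 0, "ty": 0, "tz": 0, "twist": 8},
])

```text
time_s: 16.18
ee_pos: [0.5459, 0.2257, 0.136]
ee_rot: [2.913, 1.176, 0.002]
contact_force: [0.6, 0.7, 3.0]
grip_width: 0.559
```

```bash
python3 -c "
from h import *
delta(.5455,.2255,.137); print(manip.state()['wrist_torque'].round(3))"
```

```text
t 16.18 pos [0.5459 0.2257 0.136 ] yaw -46.0 tilt [ 0.001  0.001 -1.   ] q7 -1.468 F [0.6 0.7 3. ] w 0.559
move [-0.0004 -0.0002 -0.001 ] twist 0
[ 0.18  -0.196 -0.057]
```

It dips again at -46, so I'll keep going slowly.

Emit:
drive_tool([
  {"jaw": 255, "tx": 0, "ty": 0, "tz": 0.001, "twist": 1},
  {"jaw": 255, "tx": 0, "ty": 0, "tz": 0.001, "twist": 1},
  {"jaw": 255, "tx": 0, "ty": 0, "tz": 0.001, "twist": 2},
  {"jaw": 255, "tx": 0, "ty": 0, "tz": 0.001, "twist": 2},
  {"jaw": 255, "tx": 0, "ty": 0, "tz": 0.001, "twist": 3},
  {"jaw": 255, "tx": 0, "ty": 0, "tz": 0.001, "twist": 3},
  {"jaw": 255, "tx": 0, "ty": 0, "tz": 0.001, "twist": 4},
  {"jaw": 255, "tx": 0, "ty": 0, "tz": 0.001, "twist": 4},
  {"jaw": 255, "tx": 0, "ty": 0, "tz": 0.001, "twist": 4},
  {"jaw": 255, "tx": 0, "ty": 0, "tz": 0.001, "twist": 4},
])

```text
time_s: 17.02
ee_pos: [0.5458, 0.2257, 0.1347]
ee_rot: [-2.953, -1.072, -0.002]
contact_force: [1.5, 2.1, 6.2]
grip_width: 0.562
```

```bash
python3 -c "
from h import *
delta(.5455,.2255,.137); print(manip.state()['wrist_torque'].round(3))"
```

```text
t 17.02 pos [0.5458 0.2257 0.1347] yaw -50.1 tilt [ 0.001  0.001 -1.   ] q7 -1.535 F [1.5 2.1 6.2] w 0.562
move [-0.0003  0.     -0.0023] twist 0
[ 0.39  -0.273 -0.112]
```

Emit:
drive_tool([
  {"jaw": 255, "tx": 0, "ty": 0, "tz": 0, "twist": 1},
  {"jaw": 255, "tx": 0, "ty": 0, "tz": 0, "twist": 1},
  {"jaw": 255, "tx": 0, "ty": 0, "tz": 0, "twist": 2},
  {"jaw": 255, "tx": 0, "ty": 0, "tz": 0, "twist": 2},
  {"jaw": 255, "tx": 0, "ty": 0, "tz": 0, "twist": 3},
  {"jaw": 255, "tx": 0, "ty": 0, "tz": 0, "twist": 3},
  {"jaw": 255, "tx": 0, "ty": 0, "tz": 0, "twist": 4},
  {"jaw": 255, "tx": 0, "ty": 0, "tz": 0, "twist": 4},
  {"jaw": 255, "tx": 0, "ty": 0, "tz": 0, "twist": 4},
  {"jaw": 255, "tx": 0, "ty": 0, "tz": 0, "twist": 4},
])

```text
time_s: 17.85
ee_pos: [0.5451, 0.2254, 0.134]
ee_rot: [-2.989, -0.967, 0.001]
contact_force: [0.7, 3.2, -2.7]
grip_width: 0.561
```

```bash
python3 -c "
from h import *
delta(.5455,.2255,.137); print(manip.state()['wrist_torque'].round(3))"
```

```text
t 17.85 pos [0.5451 0.2254 0.134 ] yaw -54.1 tilt [-0.001 -0.    -1.   ] q7 -1.602 F [ 0.7  3.2 -2.7] w 0.561
move [ 0.0004  0.0001 -0.003 ] twist 0
[ 0.67  -0.327 -0.055]
```

Free at yaw -54: z is 0.134, below the pin, and the force is just the collar's weight. The slots are over the pin, so I'll lower it.

Emit:
drive_tool([
  {"jaw": 255, "tx": 0.0002, "ty": -0.0005, "tz": 0.0005, "twist": 0},
  {"jaw": 255, "tx": 0.0002, "ty": -0.0005, "tz": 0.0015, "twist": 0.5},
  {"jaw": 255, "tx": 0.0002, "ty": -0.0005, "tz": 0.0025, "twist": 1},
  {"jaw": 255, "tx": 0.0002, "ty": -0.0005, "tz": 0.0035, "twist": 1},
  {"jaw": 255, "tx": 0.0002, "ty": -0.0005, "tz": 0.0045, "twist": 1},
  {"jaw": 255, "tx": 0.0002, "ty": -0.0005, "tz": 0.0055, "twist": 1},
  {"jaw": 255, "tx": 0.0002, "ty": -0.0005, "tz": 0.0065, "twist": 1},
  {"jaw": 255, "tx": 0.0002, "ty": -0.0005, "tz": 0.0065, "twist": 1},
  {"jaw": 255, "tx": 0.0002, "ty": -0.0005, "tz": 0.0065, "twist": 1},
  {"jaw": 255, "tx": 0.0002, "ty": -0.0005, "tz": 0.0065, "twist": 1},
])

```text
time_s: 18.68
ee_pos: [0.5452, 0.2258, 0.1277]
ee_rot: [2.997, 0.941, -0.001]
contact_force: [0.5, 1.4, -4.0]
grip_width: 0.563
```

```bash
python3 -c "
from h import *
delta(.5455,.2255,.137); print(manip.state()['wrist_torque'].round(3))"
```

```text
t 18.68 pos [0.5452 0.2258 0.1277] yaw -55.1 tilt [-0. -0. -1.] q7 -1.623 F [ 0.5  1.4 -4. ] w 0.563
move [ 0.0001  0.0004 -0.0093] twist 0
[ 0.323 -0.233 -0.04 ]
```

Emit:
drive_tool([
  {"jaw": 255, "tx": 0.0001, "ty": -0.0002, "tz": 0.001, "twist": 0},
  {"jaw": 255, "tx": 0.0001, "ty": -0.0002, "tz": 0.002, "twist": 0},
  {"jaw": 255, "tx": 0.0001, "ty": -0.0002, "tz": 0.003, "twist": 0},
  {"jaw": 255, "tx": 0.0001, "ty": -0.0002, "tz": 0.004, "twist": 0},
  {"jaw": 255, "tx": 0.0001, "ty": -0.0002, "tz": 0.005, "twist": 0},
  {"jaw": 255, "tx": 0.0001, "ty": -0.0002, "tz": 0.006, "twist": 0},
  {"jaw": 255, "tx": 0.0001, "ty": -0.0002, "tz": 0.007, "twist": 0},
  {"jaw": 255, "tx": 0.0001, "ty": -0.0002, "tz": 0.008, "twist": 0},
  {"jaw": 255, "tx": 0.0001, "ty": -0.0002, "tz": 0.009, "twist": 0},
  {"jaw": 255, "tx": 0.0001, "ty": -0.0002, "tz": 0.009, "twist": 0},
])

```text
time_s: 19.52
ee_pos: [0.5455, 0.2262, 0.1198]
ee_rot: [2.997, 0.941, 0.001]
contact_force: [-2.2, -1.6, 9.6]
grip_width: 0.562
```

```bash
python3 -c "
from h import *
delta(.5455,.2255,.118); print(manip.state()['wrist_torque'].round(3))"
```

```text
t 19.52 pos [0.5455 0.2262 0.1198] yaw -55.2 tilt [ 0.001 -0.    -1.   ] q7 -1.628 F [-2.2 -1.6  9.6] w 0.562
move [-0.0004  0.0006  0.0018] twist 0
[-0.3    0.748 -0.035]
```

Emit:
drive_tool([
  {"jaw": 255, "tx": 0, "ty": 0, "tz": 0.0005, "twist": 0},
  {"jaw": 255, "tx": 0, "ty": 0, "tz": 0.001, "twist": 0},
  {"jaw": 255, "tx": 0, "ty": 0, "tz": 0.0015, "twist": 0},
  {"jaw": 255, "tx": 0, "ty": 0, "tz": 0.002, "twist": 0},
  {"jaw": 255, "tx": 0, "ty": 0, "tz": 0.0025, "twist": 0},
  {"jaw": 255, "tx": 0, "ty": 0, "tz": 0.003, "twist": 0},
  {"jaw": 255, "tx": 0, "ty": 0, "tz": 0.0035, "twist": 0},
  {"jaw": 255, "tx": 0, "ty": 0, "tz": 0.0035, "twist": 0},
  {"jaw": 255, "tx": 0, "ty": 0, "tz": 0.0035, "twist": 0},
  {"jaw": 255, "tx": 0, "ty": 0, "tz": 0.0035, "twist": 0},
])

```text
time_s: 20.35
ee_pos: [0.5457, 0.2263, 0.1179]
ee_rot: [2.996, 0.94, 0.003]
contact_force: [-8.7, -3.6, 22.9]
grip_width: 0.565
```

```bash
python3 -c "
from h import *
delta(.5455,.2255,.118); print(manip.state()['wrist_torque'].round(3))"
```

```text
t 20.35 pos [0.5457 0.2263 0.1179] yaw -55.2 tilt [ 0.002 -0.    -1.   ] q7 -1.63 F [-8.7 -3.6 22.9] w 0.565
move [-0.0007  0.0006 -0.0001] twist 0
[-0.966  1.952  0.005]
```

z = 0.1179 matches home (pin rest 0.137 less 19 mm), and the force stepped past what the spring alone gives. I'll relieve the side load, press a touch more and look.

Emit:
drive_tool([
  {"jaw": 255, "tx": -0.0003, "ty": 0, "tz": 0, "twist": 0},
  {"jaw": 255, "tx": -0.0006, "ty": -0.0001, "tz": 0, "twist": 0},
  {"jaw": 255, "tx": -0.001, "ty": -0.0002, "tz": 0, "twist": 0},
  {"jaw": 255, "tx": -0.001, "ty": -0.0002, "tz": 0.0005, "twist": 0},
  {"jaw": 255, "tx": -0.001, "ty": -0.0002, "tz": 0.0005, "twist": 0},
  {"jaw": 255, "tx": -0.001, "ty": -0.0002, "tz": 0.0005, "twist": 0},
  {"jaw": 255, "tx": -0.001, "ty": -0.0002, "tz": 0.0005, "twist": 0},
  {"jaw": 255, "tx": -0.001, "ty": -0.0002, "tz": 0.0005, "twist": 0},
  {"jaw": 255, "tx": -0.001, "ty": -0.0002, "tz": 0.0005, "twist": 0},
  {"jaw": 255, "tx": -0.001, "ty": -0.0002, "tz": 0.0005, "twist": 0},
])

```text
time_s: 21.18
ee_pos: [0.5456, 0.2263, 0.1179]
ee_rot: [2.997, 0.94, 0.006]
contact_force: [-5.9, -3.2, 23.9]
grip_width: 0.557
```

```bash
python3 -c "
from h import *
delta(.5455,.2255,.118); print(manip.state()['wrist_torque'].round(3))
im=manip.snapshot('scene')[:,:,::-1]; b=(380,235,50,50); o=crop(im,*b,12)
c=np.array
for z,r,k in ((.142,.025,(0,0,255)),(.106,.025,(0,0,255)),(.142,.0112,(0,0,255)),(.162,.0055,(0,255,0)),(.149,.01,(0,255,0))): circ(o,'scene',c([.5455,.2235,z]),r,12,b[0],b[1],k)
cv2.imwrite('pics/g5.png',o)"
```

```text
t 21.18 pos [0.5456 0.2263 0.1179] yaw -55.2 tilt [ 0.004  0.001 -1.   ] q7 -1.63 F [-5.9 -3.2 23.9] w 0.557
move [-0.0006  0.0006 -0.0001] twist 0
[-0.701  1.265 -0.042]
```

View pics/g5.png

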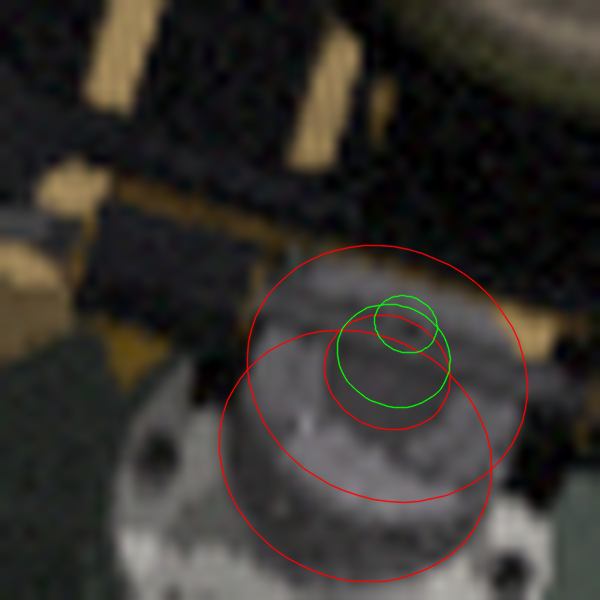

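The collar sits low round the shaft and no washer shows beneath it. Its front bottom edge, near crop (370,588), is at or slightly below the predicted home outline, and the tip shows above it. A small wiggle under load will rule out a jam.

Emit:
drive_tool([
  {"jaw": 255, "tx": -0.0005, "ty": 0, "tz": 0, "twist": 1.5},
  {"jaw": 255, "tx": -0.0005, "ty": 0, "tz": 0, "twist": 3},
  {"jaw": 255, "tx": -0.0005, "ty": 0, "tz": 0, "twist": 1.5},
  {"jaw": 255, "tx": -0.0005, "ty": 0, "tz": 0, "twist": -1},
  {"jaw": 255, "tx": -0.0005, "ty": 0, "tz": 0, "twist": -3},
  {"jaw": 255, "tx": -0.0005, "ty": 0, "tz": 0.0003, "twist": -1},
  {"jaw": 255, "tx": -0.0005, "ty": 0, "tz": 0.0003, "twist": 0},
  {"jaw": 255, "tx": -0.0005, "ty": 0, "tz": 0.0003, "twist": 0},
  {"jaw": 255, "tx": -0.0005, "ty": 0, "tz": 0.0003, "twist": 0},
  {"jaw": 255, "tx": -0.0005, "ty": 0, "tz": 0.0003, "twist": 0},
])

```text
time_s: 22.07
ee_pos: [0.546, 0.2266, 0.1179]
ee_rot: [2.997, 0.941, 0.009]
contact_force: [-1.3, -0.2, 22.2]
grip_width: 0.564
```

```bash
python3 -c "
from h import *
delta(.5455,.2255,.118); print(manip.state()['wrist_torque'].round(3))"
```

```text
t 22.07 pos [0.546  0.2266 0.1179] yaw -55.1 tilt [ 0.006  0.002 -1.   ] q7 -1.629 F [-1.3 -0.2 22.2] w 0.564
move [-0.001   0.0006 -0.0001] twist 0
[-0.266  0.491  0.025]
```

Side load is gone, z is unchanged and there's a steady 22 N on it, more than the spring's 16 N. That means it's on the stop, so I'm handing in.

```bash
python3 -c "
from workcell import manip
print(manip.finish_job())"
```

```text
the job is handed in; nothing more can be done
None
```

The collar is over the shaft, slots on the drive pin, and pressed fully home against the spring washer. The arm was still gripping and holding it down when I handed the job in at about 22 s.

**What I did:** I took the knurled collar (the middle part in the tray) and lowered it over the shaft, following the side force from the taper to centre it. It rested on the pin with the tool at z ≈ 0.137 m. My first sweep turned past the slots without them dropping in. Going back slowly, I felt them drop with the jaws at a bearing of about -54°.

**Last checks:**
- **Depth:** the tool is at z = 0.1179 m, 19 mm below where the collar rested on the pin, which is the home depth.
- **Push:** it holds with about 22 N, more than the 16 N the spring gives at home, so it is on the stop. A small wiggle under load cleared the side force without changing the depth, so it is not jammed.
- **Picture:** the last view shows the collar seated low with no washer visible beneath it.

**What disagreed:**
- **Cameras:** they differed by up to 4 mm in y, so I relied on feel for the final fit.
- **Last picture:** the collar showed about 1 pixel off the predicted home outline, which is within the calibration error.
- **Rest of the bench:** I did not take a final picture of it. The arm met no contact outside the collar and shaft.

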